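# Close up the soap tray

## Robot

A 7-joint arm with a two-finger parallel gripper is mounted at the origin on a cart in front of the work surface, level with it; the furniture and walls round the work are solid. World frame = base frame: x ahead of the robot, y to its left, z up, the work surface at z = 0. Lengths are in m, angles in rad, forces in N, time in s.
With the tool pointing down it reaches from about 0.425 to 0.925 m from the base axis. Payload 6.8 kg.
Tool frame: the origin (TCP) lies at the very end of the fingers, on their centre line; the grasp point (between the pads) lies 19 mm behind it; z points along the fingers, y is the line along which they close (so a half turn about z gives the same grasp; the last joint's range is limited). The gripper opens to 85 mm and grips with 20 to 120 N. Pads are 22 mm wide; open, the fingers measure 114 mm over their backs; the gripper's body (76 mm by 85 mm) begins 54 mm behind the grasp point. The pads swing forward as they close: fully open they stand 13 mm farther back than shut.
Start: joints at [-1.364, 0.477, 0.022, 1.555, -0.011, 1.109, -0.083], TCP at [0.209, 0.642, 0.231] pointing down, gripper open.
Joint ranges: [-2.96, 2.96], [-0.34, 2.1], [-1.41, 1.46], [0.24, 2.44], [-1.37, 4.51], [0.17, 1.92], [-2.96, 2.96]. Speed limits (rad/s): [2.39, 2.39, 3.14, 3.14, 3.14, 3.14, 3.14].

## Interface

Orientations are given as a rotation vector (axis times angle).
In Python, from bench import r gives the robot as it stands.
- The arm moves only by the shell command python3 -m jog 'ROWS'. ROWS is JSON, a list of rows, each a list of 7 numbers: the shift along the tool's x, y, z in cm, then the turn, a rotation vector about the tool's x, y, z in degrees, then the finger opening in cm, from 0 to 8.54. In form: [[tx, ty, tz, ax, ay, az, jaw], ...]. A call has exactly 8 rows; each row shifts and turns the commanded pose from where the row before left it, along the tool's axes as they then stand; what a row does not reach is not made up. A row lasts 1/12 s, in which the tool goes at most 41.7 mm and 7.16 degrees, less where a joint would pass 70% of its speed; a pose out of reach is approached as far as the arm can. A call is refused whole if a number of a shift passes 4.17 or a number of a turn 7.16, either way. A call with a gripper value outside its range is refused whole. The fingers move at their own pace and stop on an object; the grip force is fixed at half the most. Time passes only in rows, so rows that do not move let the fingers close, or fill a call up. It gives the time, the measured TCP pose, the force, the opening and the grip force at its end, in the units of the state.
- r.state(): the state, without advancing time (a new reading comes with each control period).
- r.read_camera(name): name is "side" or "top" or "wrist"; returns a dict with "pixels" (384x512x3 uint8, red, green, blue), "z_map" (384x512 float32, m along the optical axis (not along the pixel's ray), 0 where there is no reading), "vfov" (degrees; the focal length in pixels is half the picture's height over the tangent of half this angle, whatever the lens; pixels are square), "cx", "cy" (the principal point, pixels), "extrinsics" (4x4, takes a point from world to camera coordinates). Camera axes: x right, y up, looking along -z (the intrinsics and any distortion apply to the point x, -y, -z); pixel columns grow to the right and rows downward; lengths in m; the calibration is good to about 2 mm. A picture is of the moment at which its call begins.
- r.hand_in(): hands the job in; it is judged then, once.
The state is a dict: "t": time; "joint_pos": joint angles; "joint_velocities": joint speeds; "effort": joint torques, N m; "eef_pos": TCP position; "tcp_rot": TCP orientation; "contact_force": force on the tool from outside, world axes, zero at the start; "wrist_torque": the same for the moment, N m; "finger_gap": finger opening in m; "gripper_force": force on a finger pad.
Only numpy, scipy, OpenCV 4.12 (cv2) and the standard library are available. Lean on these libraries where they do the work, as an engineer would, in place of code of your own. Each camera call takes 0.05 s, during which the arm holds its last target. There are 200 camera calls.

## Task

A box was sold from the near right corner of the wooden soap tray. Without lifting any box, slide the white soap box into that empty corner and keep it pressed firmly against the black end stop ahead of it for a moment, then slide the lilac soap box (far left) into the place the white one has left and press it home against its end stop in the same way, so that the empty place is at the far left. The cartons are thin, so push gently enough not to crush them, and leave the pink soap box in its place and the things in front of the tray alone.

Things in the scene. Friction and masses are not known exactly. Their poses are not given: they have to be found in the camera images.
- soap_tray: Wooden 2 x 2 tray, fixed, 149 (x) x 193 (y) mm; origin: centre of its underside; x to its far side, y to its left; yaw up to 15 deg. Inside x -65.5..65.5, y -87.5..87.5 mm, floor 5 mm above the table, no dividers; walls 9 mm thick, 31 mm high. Start places: far x +37, near x -20; left y +48, right y -31 mm; near right is empty. Near and right walls carry end stops, far and left walls finger notches.
- near_wall (a point): Middle of the foot of the tray's near wall, inner face, at tray x = -65.5 mm. In front of it stands a rigid black rubber end stop, 145 mm long, 25 mm high, on brass pins; its face is set anywhere 0 to 16 mm inside this point, differs each time, is not measured, and must be felt. A box slid towards tray -x is home once held against it with at least 6 N for half a second (aim for 8 to 10 N).
- right_wall (a point): Middle of the foot of the tray's right wall, inner face, at tray y = -87.5 mm. In front of it stands a rigid black rubber end stop, 101 mm long, 25 mm high, on brass pins; its face is set anywhere 0 to 16 mm inside this point, differs each time, is not measured, and must be felt. A box slid towards tray -y is home once held against it with at least 6 N for half a second (aim for 8 to 10 N).
- notch_far_left (a point): Middle of the finger notch in the tray's far wall (mid-thickness, tray floor level): open-topped, 50 mm wide, cut down to the tray floor. Shut fingertips put down just outside it (bare table) can move in through it behind the far left box and push that towards tray -x.
- notch_far_right (a point): Middle of the finger notch in the tray's far wall (mid-thickness, tray floor level): open-topped, 50 mm wide, cut down to the tray floor. Shut fingertips put down just outside it (bare table) can move in through it behind the far right box and push that towards tray -x.
- notch_left_near (a point): Middle of the finger notch in the tray's left wall (mid-thickness, tray floor level): open-topped, 44 mm wide, cut down to the tray floor. Shut fingertips put down just outside it (bare table) can move in through it behind the near left box and push that towards tray -y.
- notch_left_far (a point): Middle of the finger notch in the tray's left wall (mid-thickness, tray floor level): open-topped, 44 mm wide, cut down to the tray floor. Shut fingertips put down just outside it (bare table) can move in through it behind the far left box and push that towards tray -y.
- white_soap: Plain white soap carton, 56 (x) x 78 (y) x 26 mm, 0.1 to 0.18 kg; origin: centre of its underside, on the tray floor; axes as the tray's. Starts either far right or near left, about 1 mm of play to its neighbours. Slides with 1 to 3 N, more if it rubs on them. Crushed if the robot presses it with more than 12 N.
- pink_soap: Pink soap carton, same size and axes as the white one; origin: centre of its underside. Starts in the other one of the places far right and near left, and stays there. Crushed above 12 N.
- lilac_soap: Lilac soap carton, same size, axes and weight range as the white one; origin: centre of its underside. Starts far left in the tray. Crushed if the robot presses it with more than 12 N.
- carton: Upright lilac hand-cream carton, 40 x 46 x 105 mm, loose on the table in front of the tray; origin at the centre of its underside. Leave it alone.
- tin: Round flowered tin, 74 mm across, 32 mm high, loose in front of the tray; origin at the centre of its underside. Leave it alone.
- green_box: Low green balm box, 50 x 50 x 22 mm, loose in front of the tray; origin at the centre of its underside. Leave it alone.
Not all that is in view belongs to the job. Leave any purple look-alike of the lilac_soap alone. What is shaped like the white_soap but yellow is not meant.

How it is judged:
By the outcome, as a careful person would: the job done as asked, in the order asked, and still so for the second after the job is handed in, with the robot touching nothing.
It also fails if it takes over 64 s, if anything falls off the work surface, if the arm or the gripper's body presses on something with over 40 N, if the wrist force passes 120 N, or if a joint passes its speed limit or range.

## Working session

There is one attempt and no reset: what is moved stays moved. The work goes in short steps, Python scripts to look and compute and a shell command to move; the robot and the scene stay as the last step left them, time stands still between calls to the robot, and variables do not carry over. Pictures are saved under pics/ and viewed, at most 10 in all, crops included, and the job is handed in when it is done.

```bash
mkdir -p pics; ls; python3 - <<'E'
from bench import r
import cv2,numpy as np
s=r.state();print({k:np.round(v,3).tolist() for k,v in s.items()})
ims=[]
for n in("top","side"):
    c=r.read_camera(n);np.savez(f"pics/{n}.npz",**c)
    cv2.imwrite(f"pics/{n}.png",cv2.cvtColor(c["pixels"],cv2.COLOR_RGB2BGR))
    print(n,c["vfov"],c["cx"],c["cy"],np.round(c["extrinsics"],3).tolist(),c.keys())
E
```

```text
pics
{'t': 0.0, 'joint_pos': [-1.364, 0.478, 0.022, 1.556, -0.012, 1.109, -0.083], 'joint_velocities': [0.001, -0.001, -0.0, -0.0, -0.002, 0.001, -0.0], 'effort': [-0.0, -59.643, 1.608, -28.12, 0.012, 0.009, -0.0], 'eef_pos': [0.209, 0.641, 0.23], 'tcp_rot': [-0.492, -3.103, 0.003], 'contact_force': [-0.377, -0.973, -0.155], 'wrist_torque': [0.031, -0.011, 0.03], 'gripper_force': 0.0, 'finger_gap': 0.086}
top 54.843228185592096 253.6446691351045 193.46394708903597 [[0.011, -1.0, -0.002, 0.27], [0.983, 0.011, 0.185, -0.552], [-0.185, -0.004, 0.983, -0.784], [0.0, 0.0, 0.0, 1.0]] dict_keys(['pixels', 'z_map', 'vfov', 'cx', 'cy', 'extrinsics'])
side 44.777758801829854 256.5252896311269 185.30290174448402 [[0.952, -0.307, -0.009, -0.465], [0.204, 0.61, 0.766, -0.339], [-0.229, -0.731, 0.643, -0.522], [0.0, 0.0, 0.0, 1.0]] dict_keys(['pixels', 'z_map', 'vfov', 'cx', 'cy', 'extrinsics'])
```

View pics/top.png

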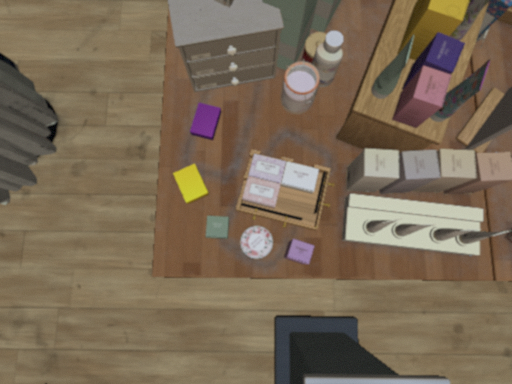

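View pics/side.png

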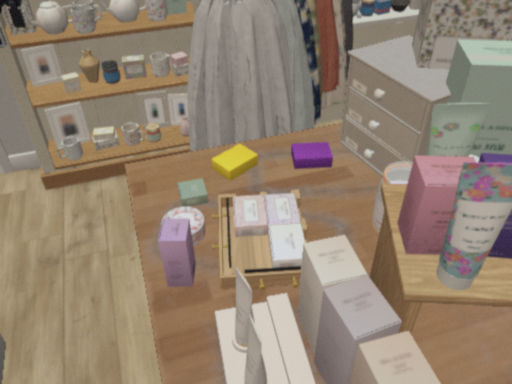

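The top image shows white at (300,176), far right; lilac at (266,167), far left; pink at (262,191), near left; and the empty place at (297,203). The yellow box (190,183) and the purple one (205,120) are outside the tray. The lilac soap meant is the pale one inside the tray with a label, at (266,167). The candle jar (300,87) stands beyond the far wall. I'll measure next and make an enlarged crop to confirm.

```bash
cat > h.py <<'E'
import numpy as np,cv2
def cloud(c):
    z=c["z_map"];h,w=z.shape;f=h/2/np.tan(np.radians(float(c["vfov"]))/2)
    u,v=np.meshgrid(np.arange(w),np.arange(h))
    p=np.stack([(u-c["cx"])*z/f,-(v-c["cy"])*z/f,-z],-1)
    E=c["extrinsics"];return (p-E[:3,3])@E[:3,:3]
def proj(c,P):
    E=c["extrinsics"];q=np.atleast_2d(P)@E[:3,:3].T+E[:3,3];f=192/np.tan(np.radians(float(c["vfov"]))/2)
    return np.stack([c["cx"]+f*q[:,0]/-q[:,2],c["cy"]-f*q[:,1]/-q[:,2]],-1)
E
python3 - <<'E'
from h import *
ims=[]
for n,(u0,u1,v0,v1) in dict(top=(225,345,140,240),side=(205,320,180,300)).items():
    c=dict(np.load(f"pics/{n}.npz"));P=cloud(c)
    m=np.zeros(P.shape[:2],bool);m[v0:v1,u0:u1]=1
    print(n,"table z",np.round(np.percentile(P[m][:,2],[2,10,30,50,70,90,98]),4))
    m&=(P[...,2]>.022)&(P[...,2]<.04)
    k=cv2.connectedComponents(m.astype(np.uint8))[1]
    l=np.bincount(k[k>0]).argmax();Q=P[k==l]
    rc=cv2.minAreaRect((Q[:,:2]*1000).astype(np.float32));print(n,rc,len(Q),np.median(Q[:,2]))
    im=cv2.cvtColor(c["pixels"],cv2.COLOR_RGB2BGR)
    ims.append(cv2.resize(im[v0:v1,u0:u1],(400,400*(v1-v0)//(u1-u0)),interpolation=cv2.INTER_CUBIC))
h=max(i.shape[0] for i in ims)
cv2.imwrite("pics/crop.png",np.hstack([cv2.copyMakeBorder(i,0,h-i.shape[0],0,0,0) for i in ims]))
# obstacles round tray
c=dict(np.load("pics/top.npz"));P=cloud(c)
for u,v in[(300,87),(300,100),(330,40),(232,50),(375,165),(360,205),(257,240),(300,250),(217,226),(190,183),(205,120)]:print((u,v),np.round(P[v,u],3))
E
```

```text
top table z [-0.0018 -0.0004  0.0012  0.0034  0.0247  0.0326  0.0345]
top ((565.5174560546875, 207.0570526123047), (195.37384033203125, 149.13890075683594), 76.6946792602539) 3239 0.031608153623316995
side table z [-0.0006  0.0004  0.0023  0.0158  0.0314  0.0863  0.1526]
side ((565.970947265625, 205.91830444335938), (194.076171875, 149.0266571044922), 76.46864318847656) 4120 0.03166528169813651
(300, 87) [0.775 0.177 0.118]
(300, 100) [0.76  0.173 0.085]
(330, 40) [0.854 0.12  0.172]
(232, 50) [0.822 0.323 0.184]
(375, 165) [0.591 0.032 0.152]
(360, 205) [0.525 0.037 0.052]
(257, 240) [0.445 0.268 0.033]
(300, 250) [0.422 0.179 0.103]
(217, 226) [0.477 0.36  0.021]
(190, 183) [0.577 0.426 0.027]
(205, 120) [0.732 0.396 0.028]
```

View pics/crop.png

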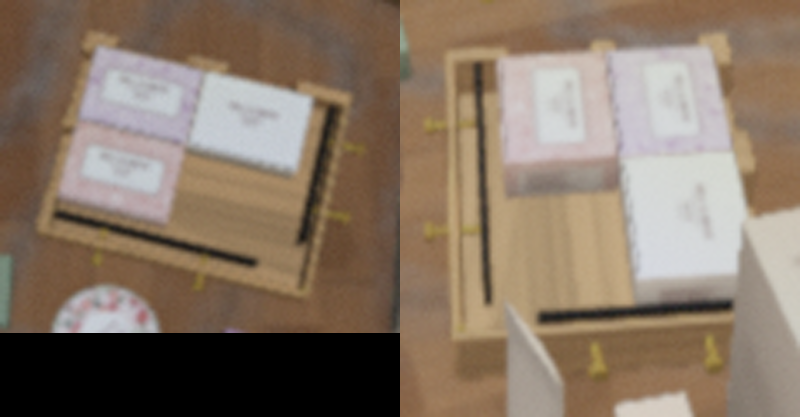

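The crop confirms it: lilac far left (145,90), white far right (255,120), pink near left (120,175), with both black stops visible. Both cameras agree on the tray: centre (0.5657, 0.2065), yaw about -13.4°, size 149 x 195 against the given 149 x 193.

```bash
cat >> h.py <<'E'
from scipy.spatial.transform import Rotation as Ro
C=np.array([.5657,.2065]);YAW=np.radians(-13.4)
def t2w(x,y): # tray mm -> world m
    c,s=np.cos(YAW),np.sin(YAW);return C+np.array([[c,-s],[s,c]])@np.array([x,y])/1000
def w2t(p):
    c,s=np.cos(YAW),np.sin(YAW);return np.array([[c,s],[-s,c]])@(np.array(p[:2])-C)*1000
RT=Ro.from_euler('z',YAW)*Ro.from_euler('y',np.pi) # tool x=-tray x, y=tray y, z down
def go(s,x,y,z):
    R=Ro.from_rotvec(s["tcp_rot"]);d=np.append(t2w(x,y),z/1000)-s["eef_pos"]
    print("tool cm before turn",np.round(R.inv().apply(d)*100,2),"after turn",np.round(RT.inv().apply(d)*100,2),"turn deg",np.round((R.inv()*RT).as_rotvec(degrees=True),2))
def rep(s):
    print("t",round(s["t"],2),"tray xy",np.round(w2t(s["eef_pos"]),1),"z",round(s["eef_pos"][2]*1000,1),"F tray",np.round(RT.inv().apply(s["contact_force"])*[-1,1,-1],2),"gap",s["finger_gap"])
E
cat > st.py <<'E'
import sys
from h import *
from bench import r
s=r.state();rep(s)
if len(sys.argv)>1: go(s,*map(float,sys.argv[1:]))
E
python3 st.py 95 -31 100; python3 -m jog '[[0,0,0,0,0,-4.6,0],[0,0,0,0,0,0,0],[0,0,0,0,0,0,0],[0,0,0,0,0,0,0],[0,0,0,0,0,0,0],[0,0,0,0,0,0,0],[0,0,0,0,0,0,0],[0,0,0,0,0,0,0]]';python3 st.py 95 -31 100
```

```text
t 0.1 tray xy [-447.9  340.3] z 230.4 F tray [ 0.47 -0.59  0.64] gap 0.08544019555721565
tool cm before turn [-57.11 -32.6   13.1 ] after turn [-54.29 -37.13  13.04] turn deg [-0.09  0.   -4.64]
t: 0.77
eef_pos: [0.2089, 0.6419, 0.2313]
tcp_rot: [-0.368, -3.12, -0.0]
contact_force: [-0.2, 0.2, 0.8]
finger_gap: -0.0001
gripper_force: 0.0
t 0.77 tray xy [-447.9  340.8] z 231.3 F tray [-0.27  0.13  0.85] gap -0.000127202611797745
tool cm before turn [-54.33 -37.13  13.13] after turn [-54.29 -37.18  13.13] turn deg [ 0.   -0.   -0.06]
```

```bash
python3 -m jog '[[-1.5,-1,0,0,0,0,0],[-2.8,-1.9,0,0,0,0,0],[-3.2,-2.2,0,0,0,0,0],[-3.3,-2.3,0,0,0,0,0],[-3.3,-2.3,0,0,0,0,0],[-3.3,-2.3,0,0,0,0,0],[-3.3,-2.3,0,0,0,0,0],[-3.3,-2.3,0,0,0,0,0]]'>/dev/null
python3 -m jog '[[-3.3,-2.3,0,0,0,0,0],[-3.3,-2.3,0,0,0,0,0],[-3.3,-2.3,0,0,0,0,0],[-3.3,-2.3,0,0,0,0,0],[-3.3,-2.3,0.5,0,0,0,0],[-3.3,-2.3,1,0,0,0,0],[-3.3,-2.2,1,0,0,0,0],[-2,-1.4,1,0,0,0,0]]'; python3 st.py 95 -31 60
```

```text
t: 2.1
eef_pos: [0.6104, 0.1911, 0.1964]
tcp_rot: [0.376, 3.117, -0.002]
contact_force: [-0.0, 0.5, 0.3]
finger_gap: -0.0002
gripper_force: 0.0
t 2.1 tray xy [47.  -4.6] z 196.4 F tray [-0.14  0.52  0.35] gap -0.0001834399765997454
tool cm before turn [-4.78 -2.59 13.65] after turn [-4.8  -2.64 13.64] turn deg [-0.07  0.14 -0.34]
```

```bash
python3 -m jog '[[-1.7,-1,1,0,0,0,0],[-1.7,-1,2,0,0,0,0],[-1.6,-0.8,2.5,0,0,0,0],[0,0,3,0,0,0,0],[0,0,3,0,0,0,0],[0,0,1.5,0,0,0,0],[0,0,0.6,0,0,0,0],[0,0,0,0,0,0,0]]'>/dev/null; python3 - <<'E'
from bench import r
from h import *
s=r.state();rep(s);go(s,95,-31,9)
for n in("wrist","top"):
    c=r.read_camera(n);np.savez(f"pics/{n}2.npz",**c)
    im=cv2.cvtColor(c["pixels"],cv2.COLOR_RGB2BGR)
    def dr(pts,col):
        q=proj(c,[np.append(t2w(a,b),z/1000) for a,b,z in pts])
        cv2.polylines(im,[np.int32(np.round(q*8))],True,col,1,shift=3)
    dr([(74.5,96.5,31),(74.5,-96.5,31),(-74.5,-96.5,31),(-74.5,96.5,31)],(0,0,255))
    dr([(65,-70,31),(65,8,31),(9,8,31),(9,-70,31)],(255,0,0))
    dr([(70,-56,31),(70,-6,31),(70,-6,5),(70,-56,5)],(0,255,0))
    if n=="top": im=cv2.resize(im[130:250,215:355],(700,600),interpolation=cv2.INTER_CUBIC)
    cv2.imwrite(f"pics/{n}2.png",im)
s=r.state();rep(s)
E
```

```text
t 2.77 tray xy [ 92.1 -28.8] z 58.8 F tray [-0.2  -0.36  0.12] gap 0.0001480107152641989
tool cm before turn [-0.3  -0.21  4.98] after turn [-0.29 -0.22  4.98] turn deg [-0.1  -0.14 -0.07]
t 2.87 tray xy [ 93.7 -27.6] z 61.5 F tray [-0.04  1.15  0.06] gap 3.501950024573006e-05
```

View pics/wrist2.png

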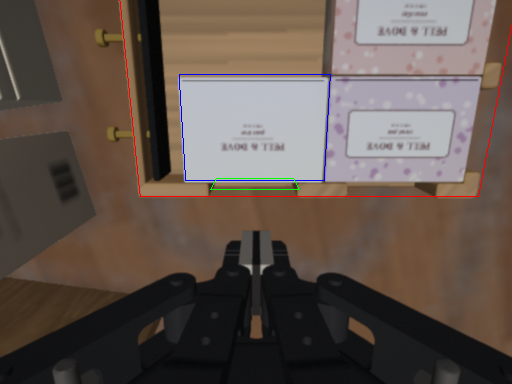

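View pics/top2.png

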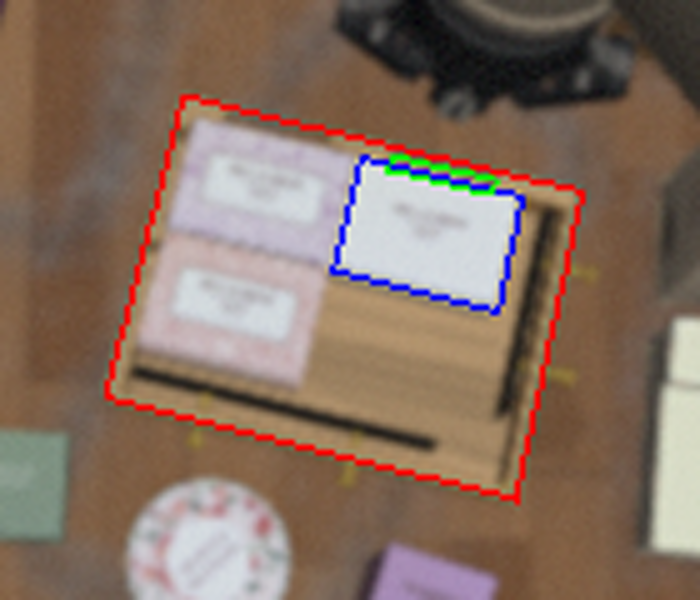

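The overlay fits the tray, white box and notch in both views: wrist notch (210–298, 184) and box edges (180–330, 75–182). The shut fingers are just outside the notch at (256,245). Next I descend and feel.

```bash
python3 -m jog '[[0,-0.1,0.5,0,0,0,0],[0,-0.1,1,0,0,0,0],[0,-0.1,1.2,0,0,0,0],[0,0,1.2,0,0,0,0],[0,0,0.7,0,0,0,0],[0,0,0.4,0,0,0,0],[0,0,0,0,0,0,0],[0,0,0,0,0,0,0]]'>/dev/null; python3 st.py 79 -31 10; sleep 0.1;python3 st.py
```

```text
t 3.53 tray xy [ 92.8 -30.5] z 9.9 F tray [-0.1   1.08  0.66] gap -0.00031894499898987367
tool cm before turn [ 1.38 -0.05 -0.01] after turn [ 1.38 -0.05 -0.01] turn deg [-0.02 -0.03 -0.03]
t 3.53 tray xy [ 92.8 -30.5] z 9.9 F tray [-0.1   1.08  0.66] gap -0.00031894499898987367
```

```bash
python3 -m jog '[[0.4,0,0,0,0,0,0],[0.4,-0.05,0,0,0,0,0],[0.4,0,0,0,0,0,0],[0.2,0,0,0,0,0,0],[0.2,0,0,0,0,0,0],[0.2,0,0,0,0,0,0],[0.2,0,0,0,0,0,0],[0.2,0,0,0,0,0,0]]'>/dev/null; python3 st.py
python3 -m jog '[[0.2,0,0,0,0,0,0],[0.2,0,0,0,0,0,0],[0.2,0,0,0,0,0,0],[0.2,0,0,0,0,0,0],[0.2,0,0,0,0,0,0],[0.2,0,0,0,0,0,0],[0.2,0,0,0,0,0,0],[0.2,0,0,0,0,0,0]]'>/dev/null; python3 st.py 20 -31 10
```

```text
t 4.2 tray xy [ 71.1 -31. ] z 10.6 F tray [0.36 0.06 0.21] gap 0.00040788765918520393
t 4.87 tray xy [ 54.7 -31. ] z 10.3 F tray [ 1.   -0.03 -0.05] gap -0.00018763901656050963
tool cm before turn [ 3.47 -0.    0.03] after turn [3.47 0.   0.03] turn deg [ 0.   -0.   -0.04]
```

```bash
python3 -m jog '[[0.2,0,0,0,0,0,0],[0.2,0,0,0,0,0,0],[0.2,0,0,0,0,0,0],[0.2,0,0,0,0,0,0],[0.2,0,0,0,0,0,0],[0.2,0,0,0,0,0,0],[0.2,0,0,0,0,0,0],[0.2,0,0,0,0,0,0]]'>/dev/null; python3 st.py
python3 -m jog '[[0.2,0,0,0,0,0,0],[0.2,0,0,0,0,0,0],[0.2,0,0,0,0,0,0],[0.2,0,0,0,0,0,0],[0.2,0,0,0,0,0,0],[0.2,0,0,0,0,0,0],[0.1,0,0,0,0,0,0],[0,0,0,0,0,0,0]]'>/dev/null; python3 st.py 
python3 - <<'E'
from bench import r
from h import *
c=r.read_camera("wrist");cv2.imwrite("pics/w3.png",cv2.cvtColor(c["pixels"],cv2.COLOR_RGB2BGR))
rep(r.state())
E
```

```text
t 5.53 tray xy [ 38.6 -31. ] z 10.3 F tray [0.46 0.14 0.63] gap 4.0921312196048625e-05
t 6.2 tray xy [ 25.4 -31. ] z 10.2 F tray [-0.84 -0.45  0.29] gap -0.00016815664289210875
t 6.25 tray xy [ 25.5 -31. ] z 10.2 F tray [ 1.23  0.48 -0.88] gap -0.00015269071981051737
```

View pics/w3.png

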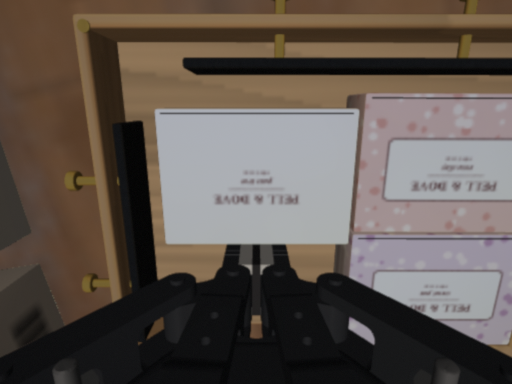

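White is straight and still about 14 mm short of the end stop: near edge at row 110, stop face at row 75 (scale about 2.5 px/mm). I'll approach it more slowly.

```bash
python3 -m jog '[[0.15,0,0,0,0,0,0],[0.15,0,0,0,0,0,0],[0.15,0,0,0,0,0,0],[0.15,0,0,0,0,0,0],[0.15,0,0,0,0,0,0],[0.1,0,0,0,0,0,0],[0.1,0,0,0,0,0,0],[0.05,0,0,0,0,0,0]]'>/dev/null; python3 st.py
python3 -m jog '[[0.02,0,0,0,0,0,0],[0.02,0,0,0,0,0,0],[0.02,0,0,0,0,0,0],[0.02,0,0,0,0,0,0],[0.02,0,0,0,0,0,0],[0.02,0,0,0,0,0,0],[0.02,0,0,0,0,0,0],[0.02,0,0,0,0,0,0]]'>/dev/null; python3 st.py 
```

```text
t 6.92 tray xy [ 15.7 -30.9] z 10.3 F tray [ 0.27 -0.53  0.73] gap -9.951223016292852e-05
t 7.58 tray xy [ 14.3 -30.9] z 10.3 F tray [ 0.56  0.55 -0.89] gap -1.419124668500291e-05
```

```bash
for i in 1; do python3 -m jog '[[0.02,0,0,0,0,0,0],[0.02,0,0,0,0,0,0],[0.02,0,0,0,0,0,0],[0.02,0,0,0,0,0,0],[0.02,0,0,0,0,0,0],[0,0,0,0,0,0,0],[0,0,0,0,0,0,0],[0,0,0,0,0,0,0]]'>/dev/null; python3 st.py;done
python3 -m jog '[[0.02,0,0,0,0,0,0],[0.02,0,0,0,0,0,0],[0.02,0,0,0,0,0,0],[0.02,0,0,0,0,0,0],[0.02,0,0,0,0,0,0],[0,0,0,0,0,0,0],[0,0,0,0,0,0,0],[0,0,0,0,0,0,0]]'>/dev/null; python3 st.py
```

```text
t 8.25 tray xy [ 13.2 -30.9] z 10.3 F tray [ 0.54 -0.48  0.03] gap -0.0001850348636451024
t 8.92 tray xy [ 12.2 -31. ] z 10.3 F tray [ 0.36  0.01 -0.21] gap -0.00010519514142871649
```

```bash
python3 -m jog '[[0.02,0,0,0,0,0,0],[0.02,0,0,0,0,0,0],[0.02,0,0,0,0,0,0],[0.02,0,0,0,0,0,0],[0.02,0,0,0,0,0,0],[0,0,0,0,0,0,0],[0,0,0,0,0,0,0],[0,0,0,0,0,0,0]]'>/dev/null; python3 st.py
python3 -m jog '[[0.02,0,0,0,0,0,0],[0.02,0,0,0,0,0,0],[0.02,0,0,0,0,0,0],[0.02,0,0,0,0,0,0],[0.02,0,0,0,0,0,0],[0,0,0,0,0,0,0],[0,0,0,0,0,0,0],[0,0,0,0,0,0,0]]'>/dev/null; python3 - <<'E'
from bench import r
from h import *
rep(r.state())
c=r.read_camera("wrist");cv2.imwrite("pics/w4.png",cv2.cvtColor(c["pixels"],cv2.COLOR_RGB2BGR))
rep(r.state())
E
```

```text
t 9.58 tray xy [ 11.3 -31. ] z 10.3 F tray [ 0.99  0.74 -0.35] gap 0.00012866380660457897
t 10.25 tray xy [ 11.3 -31.1] z 10.5 F tray [ 5.12 -1.04 -1.46] gap 0.000223924963875567
t 10.3 tray xy [ 11.3 -31. ] z 10.5 F tray [ 4.63  0.97 -0.81] gap 0.0001016835776655932
```

View pics/w4.png

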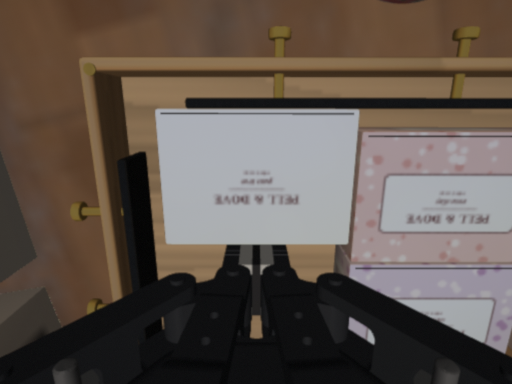

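White is flush against the stop (edge at row 110). Stiffness is about 4.5–5 N/mm, so I press on towards 9 N.

```bash
python3 -m jog '[[0.02,0,0,0,0,0,0],[0.02,0,0,0,0,0,0],[0.02,0,0,0,0,0,0],[0.01,0,0,0,0,0,0],[0,0,0,0,0,0,0],[0,0,0,0,0,0,0],[0,0,0,0,0,0,0],[0,0,0,0,0,0,0]]'>/dev/null; python3 - <<'E'
from bench import r
from h import *
rep(r.state())
for _ in range(3): r.read_camera("wrist");rep(r.state())
E
```

```text
t 10.97 tray xy [ 11.3 -31. ] z 10.7 F tray [ 6.55 -0.24 -1.67] gap -0.00012238147861462592
t 11.02 tray xy [ 11.3 -31. ] z 10.7 F tray [ 6.33 -0.51 -1.52] gap -0.0002853565685976448
t 11.07 tray xy [ 11.3 -31. ] z 10.7 F tray [ 7.33 -1.27 -2.44] gap 4.0379431679912994e-05
t 11.12 tray xy [ 11.3 -31.1] z 10.7 F tray [ 6.27 -0.96 -1.82] gap 0.00017167443480639756
```

```bash
python3 -m jog '[[0.02,0,0,0,0,0,0],[0.02,0,0,0,0,0,0],[0.02,0,0,0,0,0,0],[0.02,0,0,0,0,0,0],[0,0,0,0,0,0,0],[0,0,0,0,0,0,0],[0,0,0,0,0,0,0],[0,0,0,0,0,0,0]]'>/dev/null; python3 - <<'E'
from bench import r
from h import *
rep(r.state())
for _ in range(4): r.read_camera("wrist");rep(r.state())
E
```

```text
t 11.78 tray xy [ 11.3 -31. ] z 11.0 F tray [ 7.4  -0.77 -3.06] gap 8.857060119019987e-06
t 11.83 tray xy [ 11.3 -31.1] z 10.9 F tray [ 8.22 -1.16 -2.11] gap 3.1763430519174366e-06
t 11.88 tray xy [ 11.3 -31. ] z 10.9 F tray [ 8.88 -0.19 -1.44] gap 1.9939149236589988e-05
t 11.93 tray xy [ 11.3 -31. ] z 10.9 F tray [ 8.04 -1.03 -1.53] gap 6.237233904615605e-06
t 11.98 tray xy [ 11.3 -31. ] z 10.9 F tray [ 7.79 -0.75 -2.09] gap 0.0001858682433143721
```

```bash
python3 -m jog '[[0.02,0,0,0,0,0,0],[0.02,0,0,0,0,0,0],[0,0,0,0,0,0,0],[0,0,0,0,0,0,0],[0,0,0,0,0,0,0],[0,0,0,0,0,0,0],[0,0,0,0,0,0,0],[0,0,0,0,0,0,0]]'>/dev/null; python3 st.py
python3 -m jog '[[0,0,0,0,0,0,0],[0,0,0,0,0,0,0],[0,0,0,0,0,0,0],[0,0,0,0,0,0,0],[0,0,0,0,0,0,0],[0,0,0,0,0,0,0],[0,0,0,0,0,0,0],[0,0,0,0,0,0,0]]'>/dev/null; python3 st.py
```

```text
t 12.65 tray xy [ 11.3 -31. ] z 11.1 F tray [ 8.78 -0.96 -2.67] gap 0.00015426520113354713
t 13.32 tray xy [ 11.3 -31. ] z 11.0 F tray [ 8.9  -1.2  -2.05] gap -0.00015988511255813528
```

```bash
python3 -m jog '[[-0.3,0,0,0,0,0,0],[-0.5,0,0,0,0,0,0],[-0.5,0,0,0,0,0,0],[-0.5,0,-0.5,0,0,0,0],[-0.5,0,-1.5,0,0,0,0],[-0.5,0,-2.5,0,0,0,0],[0,0.5,-2,0,0,0,0],[0,1.5,-0.5,0,0,0,0]]'>/dev/null; python3 -m jog '[[0,2.5,0,0,0,0,0],[0,2.8,0,0,0,0,0],[0,2.8,0,0,0,0,0],[0,2.5,0,0,0,0,0],[0,1.5,0,0,0,0,0],[0,0.7,0,0,0,0,0],[0,0,0,0,0,0,0],[0,0,0,0,0,0,0]]'>/dev/null;  python3 - <<'E'
from bench import r
from h import *
s=r.state();rep(s);go(s,37,117,10)
c=r.read_camera("wrist")
im=cv2.cvtColor(c["pixels"],cv2.COLOR_RGB2BGR)
def dr(pts,col):
        q=proj(c,[np.append(t2w(a,b),z/1000) for a,b,z in pts])
        cv2.polylines(im,[np.int32(np.round(q*8))],True,col,1,shift=3)
dr([(74.5,96.5,31),(74.5,-96.5,31),(-74.5,-96.5,31),(-74.5,96.5,31)],(0,0,255))
dr([(65,87,31),(65,9,31),(9,9,31),(9,87,31)],(255,0,0))
dr([(59,92,31),(15,92,31),(15,92,5),(59,92,5)],(0,255,0))
cv2.imwrite("pics/w5.png",im)
E
```

```text
t 14.65 tray xy [ 36.2 116.3] z 79.8 F tray [ 0.26 -0.35  0.4 ] gap 0.0002096500446596815
tool cm before turn [-0.08  0.08  6.97] after turn [-0.08  0.07  6.98] turn deg [-0.07 -0.04 -0.03]
```

View pics/w5.png

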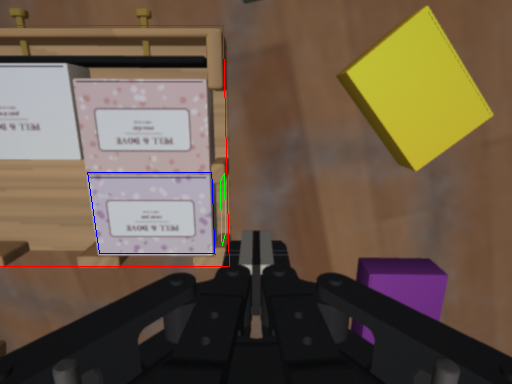

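The lilac box (90–213, 172–254) and the left far notch (222, 175–247) match the overlay. White rests on its stop, and the fingers are clear of the wall.

```bash
python3 -m jog '[[-0.05,0.05,1,0,0,0,0],[0,0,1.5,0,0,0,0],[0,0,1.5,0,0,0,0],[0,0,1.5,0,0,0,0],[0,0,1,0,0,0,0],[0,0,0.45,0,0,0,0],[0,0,0,0,0,0,0],[0,0,0,0,0,0,0]]'>/dev/null; python3 st.py
python3 -m jog '[[0,-0.2,0,0,0,0,0],[0,-0.2,0,0,0,0,0],[0,-0.2,0,0,0,0,0],[0,-0.2,0,0,0,0,0],[0,-0.2,0,0,0,0,0],[0,-0.2,0,0,0,0,0],[0,-0.2,0,0,0,0,0],[0,-0.2,0,0,0,0,0]]'>/dev/null; python3 st.py
```

```text
t 15.37 tray xy [ 37.  117.5] z 10.5 F tray [-1.01 -0.34  0.78] gap -0.00021930597150885537
t 16.03 tray xy [ 37.  101.3] z 10.9 F tray [ 0.76 -0.3  -0.34] gap -3.950211513536955e-05
```

```bash
python3 -m jog '[[0,-0.2,0,0,0,0,0],[0,-0.2,0,0,0,0,0],[0,-0.2,0,0,0,0,0],[0,-0.2,0,0,0,0,0],[0,-0.2,0,0,0,0,0],[0,-0.2,0,0,0,0,0],[0,-0.2,0,0,0,0,0],[0,-0.2,0,0,0,0,0]]'>/dev/null; python3 st.py
python3 -m jog '[[0,-0.2,0,0,0,0,0],[0,-0.2,0,0,0,0,0],[0,-0.2,0,0,0,0,0],[0,-0.2,0,0,0,0,0],[0,-0.2,0,0,0,0,0],[0,-0.2,0,0,0,0,0],[0,-0.2,0,0,0,0,0],[0,-0.2,0,0,0,0,0]]'>/dev/null; python3 st.py
python3 - <<'E'
from bench import r
from h import *
c=r.read_camera("wrist");cv2.imwrite("pics/w6.png",cv2.cvtColor(c["pixels"],cv2.COLOR_RGB2BGR))
E
```

```text
t 16.7 tray xy [37.  85.4] z 10.8 F tray [0.21 0.97 0.16] gap 7.56642986571089e-05
t 17.37 tray xy [36.9 69.3] z 10.8 F tray [-0.08  1.36  0.24] gap -0.00016472281726338404
```

View pics/w6.png

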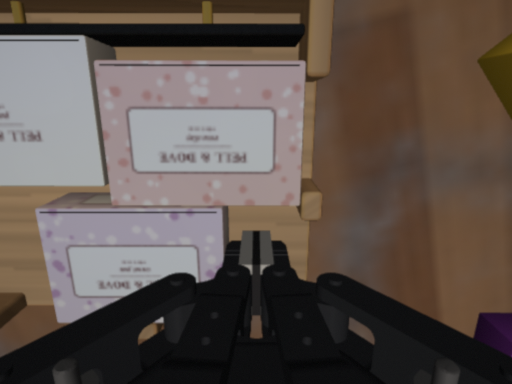

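Lilac (40–228, 209) is moving straight with a clear gap to pink, which hasn't moved.

```bash
python3 -m jog '[[0,-0.2,0,0,0,0,0],[0,-0.2,0,0,0,0,0],[0,-0.2,0,0,0,0,0],[0,-0.2,0,0,0,0,0],[0,-0.2,0,0,0,0,0],[0,-0.2,0,0,0,0,0],[0,-0.2,0,0,0,0,0],[0,-0.2,0,0,0,0,0]]'>/dev/null; python3 st.py
python3 -m jog '[[0,-0.2,0,0,0,0,0],[0,-0.2,0,0,0,0,0],[0,-0.2,0,0,0,0,0],[0,-0.2,0,0,0,0,0],[0,-0.2,0,0,0,0,0],[0,-0.2,0,0,0,0,0],[0,-0.2,0,0,0,0,0],[0,-0.2,0,0,0,0,0]]'>/dev/null; python3 st.py
python3 -m jog '[[0,-0.2,0,0,0,0,0],[0,-0.2,0,0,0,0,0],[0,-0.2,0,0,0,0,0],[0,-0.2,0,0,0,0,0],[0,-0.1,0,0,0,0,0],[0,-0.1,0,0,0,0,0],[0,0,0,0,0,0,0],[0,0,0,0,0,0,0]]'>/dev/null; python3 - <<'E'
from bench import r
from h import *
rep(r.state())
c=r.read_camera("wrist");cv2.imwrite("pics/w7.png",cv2.cvtColor(c["pixels"],cv2.COLOR_RGB2BGR))
E
```

```text
t 18.08 tray xy [36.9 53.3] z 10.8 F tray [-0.73  1.19  0.18] gap -0.0002835369113767936
t 18.75 tray xy [36.9 37.3] z 10.8 F tray [-0.33  0.91  0.34] gap 0.00030044215922667443
t 19.42 tray xy [36.9 27.2] z 10.7 F tray [-0.61  0.64 -0.36] gap 9.776281828279428e-05
```

View pics/w7.png

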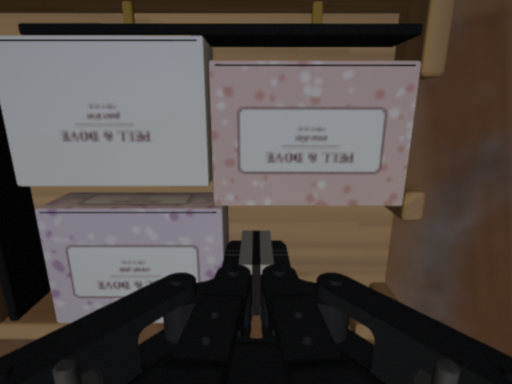

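Lilac is straight, and the right stop's face (about 40, 270) is a few mm from lilac's edge (about 50). Now I feel forward slowly.

```bash
python3 -m jog '[[0,-0.03,0,0,0,0,0],[0,-0.03,0,0,0,0,0],[0,-0.03,0,0,0,0,0],[0,-0.03,0,0,0,0,0],[0,0,0,0,0,0,0],[0,0,0,0,0,0,0],[0,0,0,0,0,0,0],[0,0,0,0,0,0,0]]'>/dev/null; python3 st.py
python3 -m jog '[[0,-0.03,0,0,0,0,0],[0,-0.03,0,0,0,0,0],[0,-0.03,0,0,0,0,0],[0,-0.03,0,0,0,0,0],[0,0,0,0,0,0,0],[0,0,0,0,0,0,0],[0,0,0,0,0,0,0],[0,0,0,0,0,0,0]]'>/dev/null; python3 st.py
```

```text
t 20.13 tray xy [36.9 26.3] z 10.8 F tray [-0.57  0.02 -0.24] gap 0.00011586399071352615
t 20.8 tray xy [36.9 25.1] z 10.8 F tray [-0.06 -0.51 -0.75] gap 4.1739112305382944e-05
```

```bash
python3 - <<'E'
from bench import r
from h import *
# gap between the lilac's right face and the stop, seen from above (no picture viewed)
c=r.read_camera("top");P=cloud(c);im=c["pixels"].astype(int).sum(-1)
c2,s2=np.cos(YAW),np.sin(YAW);T=np.stack([c2*(P[...,0]-C[0])+s2*(P[...,1]-C[1]),-s2*(P[...,0]-C[0])+c2*(P[...,1]-C[1])],-1)*1000
m=(abs(T[...,0]-15)<9)&(T[...,1]<-40)&(T[...,1]>-97)
o=np.argsort(T[m][:,1])
for a in range(-96,-40,3):
    k=m&(abs(T[...,1]-a)<2.0)
    if k.any(): print(a,k.sum(),int(im[k].mean()),np.round(np.median(P[k][:,2])*1000,1))
E
```

```text
-48 1 454 6.0
-45 2 451 5.7
-42 5 413 7.9
```

```bash
cat > ok.py <<'E'
from h import *
from bench import r
s=r.state();rep(s);F=RT.inv().apply(s["contact_force"])*[-1,1,-1]
raise SystemExit(int(F[1]>3))
E
python3 -m jog '[[0,-0.03,0,0,0,0,0],[0,-0.03,0,0,0,0,0],[0,-0.03,0,0,0,0,0],[0,-0.03,0,0,0,0,0],[0,-0.03,0,0,0,0,0],[0,0,0,0,0,0,0],[0,0,0,0,0,0,0],[0,0,0,0,0,0,0]]'>/dev/null; python3 ok.py &&
python3 -m jog '[[0,-0.03,0,0,0,0,0],[0,-0.03,0,0,0,0,0],[0,-0.03,0,0,0,0,0],[0,-0.03,0,0,0,0,0],[0,-0.03,0,0,0,0,0],[0,0,0,0,0,0,0],[0,0,0,0,0,0,0],[0,0,0,0,0,0,0]]'>/dev/null && python3 ok.py &&
python3 -m jog '[[0,-0.03,0,0,0,0,0],[0,-0.03,0,0,0,0,0],[0,-0.03,0,0,0,0,0],[0,-0.03,0,0,0,0,0],[0,-0.03,0,0,0,0,0],[0,0,0,0,0,0,0],[0,0,0,0,0,0,0],[0,0,0,0,0,0,0]]'>/dev/null && python3 ok.py &&
python3 -m jog '[[0,-0.03,0,0,0,0,0],[0,-0.03,0,0,0,0,0],[0,-0.03,0,0,0,0,0],[0,-0.03,0,0,0,0,0],[0,-0.03,0,0,0,0,0],[0,0,0,0,0,0,0],[0,0,0,0,0,0,0],[0,0,0,0,0,0,0]]'>/dev/null && python3 ok.py
```

```text
t 21.52 tray xy [36.9 23.6] z 10.8 F tray [-0.42  0.05 -0.39] gap -8.782282651677779e-05
t 22.18 tray xy [36.9 22. ] z 10.8 F tray [0.19 0.57 0.4 ] gap 0.00012221846926843588
t 22.85 tray xy [36.9 20.5] z 10.8 F tray [-0.07 -0.4  -0.27] gap -0.0002031271764379383
t 23.52 tray xy [36.9 19. ] z 10.8 F tray [0.67 0.43 0.12] gap -9.330834332626249e-06
```

```bash

python3 -m jog '[[0,-0.03,0,0,0,0,0],[0,-0.03,0,0,0,0,0],[0,-0.03,0,0,0,0,0],[0,-0.03,0,0,0,0,0],[0,-0.03,0,0,0,0,0],[0,0,0,0,0,0,0],[0,0,0,0,0,0,0],[0,0,0,0,0,0,0]]'>/dev/null; python3 ok.py &&
python3 -m jog '[[0,-0.03,0,0,0,0,0],[0,-0.03,0,0,0,0,0],[0,-0.03,0,0,0,0,0],[0,-0.03,0,0,0,0,0],[0,-0.03,0,0,0,0,0],[0,0,0,0,0,0,0],[0,0,0,0,0,0,0],[0,0,0,0,0,0,0]]'>/dev/null && python3 ok.py &&
python3 -m jog '[[0,-0.03,0,0,0,0,0],[0,-0.03,0,0,0,0,0],[0,-0.03,0,0,0,0,0],[0,-0.03,0,0,0,0,0],[0,-0.03,0,0,0,0,0],[0,0,0,0,0,0,0],[0,0,0,0,0,0,0],[0,0,0,0,0,0,0]]'>/dev/null && python3 ok.py &&
python3 -m jog '[[0,-0.03,0,0,0,0,0],[0,-0.03,0,0,0,0,0],[0,-0.03,0,0,0,0,0],[0,-0.03,0,0,0,0,0],[0,-0.03,0,0,0,0,0],[0,0,0,0,0,0,0],[0,0,0,0,0,0,0],[0,0,0,0,0,0,0]]'>/dev/null && python3 ok.py &&
python3 -m jog '[[0,-0.03,0,0,0,0,0],[0,-0.03,0,0,0,0,0],[0,-0.03,0,0,0,0,0],[0,-0.03,0,0,0,0,0],[0,-0.03,0,0,0,0,0],[0,0,0,0,0,0,0],[0,0,0,0,0,0,0],[0,0,0,0,0,0,0]]'>/dev/null && python3 ok.py
```

```text
t 24.18 tray xy [36.9 17.5] z 10.8 F tray [-0.11  0.75 -0.4 ] gap -0.00035245682877835943
t 24.85 tray xy [36.9 16. ] z 10.8 F tray [ 0.08  0.31 -0.29] gap -0.00023690472288480526
t 25.52 tray xy [36.9 14.5] z 10.8 F tray [-0.25 -0.13 -0.45] gap 0.00020627465475730032
t 26.18 tray xy [36.9 13. ] z 10.8 F tray [0.4  0.09 0.28] gap 9.098622215854754e-05
t 26.85 tray xy [36.9 11.5] z 10.8 F tray [ 0.35  0.63 -0.15] gap 8.763558114466932e-05
```

```bash

python3 -m jog '[[0,-0.03,0,0,0,0,0],[0,-0.03,0,0,0,0,0],[0,-0.03,0,0,0,0,0],[0,-0.03,0,0,0,0,0],[0,-0.03,0,0,0,0,0],[0,0,0,0,0,0,0],[0,0,0,0,0,0,0],[0,0,0,0,0,0,0]]'>/dev/null; python3 ok.py &&
python3 -m jog '[[0,-0.03,0,0,0,0,0],[0,-0.03,0,0,0,0,0],[0,-0.03,0,0,0,0,0],[0,-0.03,0,0,0,0,0],[0,-0.03,0,0,0,0,0],[0,0,0,0,0,0,0],[0,0,0,0,0,0,0],[0,0,0,0,0,0,0]]'>/dev/null && python3 ok.py &&
python3 -m jog '[[0,-0.03,0,0,0,0,0],[0,-0.03,0,0,0,0,0],[0,-0.03,0,0,0,0,0],[0,-0.03,0,0,0,0,0],[0,-0.03,0,0,0,0,0],[0,0,0,0,0,0,0],[0,0,0,0,0,0,0],[0,0,0,0,0,0,0]]'>/dev/null && python3 ok.py &&
python3 -m jog '[[0,-0.03,0,0,0,0,0],[0,-0.03,0,0,0,0,0],[0,-0.03,0,0,0,0,0],[0,-0.03,0,0,0,0,0],[0,-0.03,0,0,0,0,0],[0,0,0,0,0,0,0],[0,0,0,0,0,0,0],[0,0,0,0,0,0,0]]'>/dev/null && python3 ok.py &&
python3 -m jog '[[0,-0.03,0,0,0,0,0],[0,-0.03,0,0,0,0,0],[0,-0.03,0,0,0,0,0],[0,-0.03,0,0,0,0,0],[0,-0.03,0,0,0,0,0],[0,0,0,0,0,0,0],[0,0,0,0,0,0,0],[0,0,0,0,0,0,0]]'>/dev/null && python3 ok.py
```

```text
t 27.52 tray xy [36.9 10. ] z 10.8 F tray [0.31 0.14 0.2 ] gap 0.0002916389308620757
t 28.18 tray xy [37.   8.8] z 10.8 F tray [ 0.65  2.21 -0.29] gap -0.00010217966226503631
t 28.85 tray xy [37.   8.7] z 11.2 F tray [ 0.69  5.53 -0.65] gap 0.00024797553797445464
```

```bash

python3 -m jog '[[0,-0.02,0,0,0,0,0],[0,-0.02,0,0,0,0,0],[0,-0.02,0,0,0,0,0],[0,-0.02,0,0,0,0,0],[0,-0.02,0,0,0,0,0],[0,0,0,0,0,0,0],[0,0,0,0,0,0,0],[0,0,0,0,0,0,0]]'>/dev/null; python3 ok.py; python3 - <<'E'
from bench import r
from h import *
for _ in range(4): r.read_camera("wrist");rep(r.state())
E
```

```text
t 29.52 tray xy [37.   8.7] z 11.3 F tray [ 0.75  7.5  -0.74] gap 0.00010180979807907318
t 29.57 tray xy [37.   8.7] z 11.3 F tray [-0.26  7.2  -0.49] gap 0.00010185036487485054
t 29.62 tray xy [37.   8.7] z 11.3 F tray [ 1.29  6.95 -0.68] gap 0.0002305027301441297
t 29.67 tray xy [37.   8.6] z 11.3 F tray [ 0.1   6.62 -0.88] gap -0.00010096372384347801
t 29.72 tray xy [37.1  8.7] z 11.3 F tray [ 0.15  6.34 -0.47] gap 0.00012626579228815573
```

```bash

python3 -m jog '[[0,-0.02,0,0,0,0,0],[0,-0.02,0,0,0,0,0],[0,-0.02,0,0,0,0,0],[0,-0.01,0,0,0,0,0],[0,0,0,0,0,0,0],[0,0,0,0,0,0,0],[0,0,0,0,0,0,0],[0,0,0,0,0,0,0]]'>/dev/null; python3 ok.py; python3 - <<'E'
from bench import r
from h import *
for _ in range(5): r.read_camera("wrist");rep(r.state())
E
```

```text
t 30.38 tray xy [37.   8.6] z 11.4 F tray [0.36 8.93 0.23] gap 0.00010032263309201565
t 30.43 tray xy [37.   8.6] z 11.5 F tray [1.7  7.71 0.23] gap 0.00031211538669401927
t 30.48 tray xy [37.   8.6] z 11.5 F tray [-0.31  8.57 -1.03] gap 8.869843565922312e-05
t 30.53 tray xy [37.1  8.6] z 11.5 F tray [ 0.7   8.35 -0.77] gap -0.00016996652757580495
t 30.58 tray xy [37.1  8.6] z 11.5 F tray [ 1.    8.91 -0.71] gap 6.378379770310384e-05
t 30.63 tray xy [37.   8.6] z 11.5 F tray [1.33 7.63 0.22] gap -4.584029079173789e-05
```

About 8.4 N; I add a little, hold, then back off, lift and move away for a final check.

```bash

python3 -m jog '[[0,-0.02,0,0,0,0,0],[0,-0.01,0,0,0,0,0],[0,0,0,0,0,0,0],[0,0,0,0,0,0,0],[0,0,0,0,0,0,0],[0,0,0,0,0,0,0],[0,0,0,0,0,0,0],[0,0,0,0,0,0,0]]'>/dev/null; python3 ok.py
python3 -m jog '[[0,0,0,0,0,0,0],[0,0,0,0,0,0,0],[0,0,0,0,0,0,0],[0,0,0,0,0,0,0],[0,0,0,0,0,0,0],[0,0,0,0,0,0,0],[0,0,0,0,0,0,0],[0,0,0,0,0,0,0]]'>/dev/null; python3 ok.py
python3 -m jog '[[0,0.3,0,0,0,0,0],[0,0.5,0,0,0,0,0],[0,0.5,0,0,0,0,0],[0,0.5,0,0,0,0,0],[0,0.3,0,0,0,0,0],[0,0,-1,0,0,0,0],[0,0,-2,0,0,0,0],[0,0,-3,0,0,0,0]]'>/dev/null; python3 ok.py
python3 -m jog '[[0,0,-3,0,0,0,0],[0,1,-3,0,0,0,0],[0,3,-2,0,0,0,0],[0,4,0,0,0,0,0],[0,4,0,0,0,0,0],[0,4,0,0,0,0,0],[0,3,0,0,0,0,0],[0,0,0,0,0,0,0]]'>/dev/null; python3 ok.py
python3 - <<'E'
from bench import r
from h import *
c=r.read_camera("top");cv2.imwrite("pics/end.png",cv2.cvtColor(c["pixels"],cv2.COLOR_RGB2BGR))
P=cloud(c);R=c["pixels"];c2,s2=np.cos(YAW),np.sin(YAW)
d=P[...,:2]-C;T=np.stack([c2*d[...,0]+s2*d[...,1],-s2*d[...,0]+c2*d[...,1]],-1)*1000
m=(P[...,2]>.026)&(P[...,2]<.04)&(abs(T[...,0])<66)&(abs(T[...,1])<88)
hsv=cv2.cvtColor(R,cv2.COLOR_RGB2HSV).astype(int)
m&=(R.min(-1)>115)&(R[...,2].astype(int)>R[...,1].astype(int)-8)
n,k,st,_=cv2.connectedComponentsWithStats(m.astype(np.uint8),connectivity=4)
for i in range(1,n):
    if st[i,4]>150:
        q=T[k==i];print(st[i,4],np.round(cv2.minAreaRect(q.astype(np.float32)),1) if 0 else cv2.minAreaRect(q.astype(np.float32)),R[k==i].mean(0).round())
for n,(x,y) in dict(lilac=(37,-31),white=(-26,-31),pink=(-20,48),empty=(37,48)).items():
    u,v=np.round(proj(c,np.append(t2w(x,y+22 if n!="empty" else y),.031 if n!="empty" else .005))[0]).astype(int);print(n,R[v,u],P[v,u,2].round(4))
E
```

```text
t 31.3 tray xy [37.1  8.6] z 11.5 F tray [ 1.05  9.16 -0.45] gap 1.7766350986921716e-05
t 31.97 tray xy [37.1  8.6] z 11.5 F tray [ 0.77  9.87 -0.07] gap 0.00013253733053699457
t 32.63 tray xy [35.2 24.6] z 69.5 F tray [0.44 0.17 0.54] gap -4.61436710969605e-05
t 33.3 tray xy [ 32.9 224.5] z 150.8 F tray [-1.58 -0.32 -0.58] gap 0.0002540789512150601
312 ((51.19281768798828, -43.57147979736328), (28.85554313659668, 76.59739685058594), 1.229958176612854) [187. 183. 191.]
lilac [94 85 75] 0.6498
white [47 45 41] 0.6757
pink [129 119 104] 0.6651
empty [118 107  93] 0.6568
```

```bash
python3 - <<'E'
from bench import r
from h import *
c=r.read_camera("side");P=cloud(c);R=c["pixels"];c2,s2=np.cos(YAW),np.sin(YAW)
d=P[...,:2]-C;T=np.stack([c2*d[...,0]+s2*d[...,1],-s2*d[...,0]+c2*d[...,1]],-1)*1000
m=(P[...,2]>.027)&(P[...,2]<.04)&(abs(T[...,0])<66)&(abs(T[...,1])<88)&(R[...,2].astype(int)>R[...,1].astype(int)-8)&(R.min(-1)>110)
n,k,st,_=cv2.connectedComponentsWithStats(m.astype(np.uint8),connectivity=4)
for i in range(1,n):
    if st[i,4]>60:
        q=T[k==i];print(st[i,4],q.min(0).round(),q.max(0).round(),cv2.minAreaRect(q.astype(np.float32))[2],R[k==i].mean(0).round())
for n,(x,y) in dict(lilac=(37,-15),white=(-26,-10),pink=(-20,70),empty=(37,48)).items():
    u,v=np.round(proj(c,np.append(t2w(x,y),.031 if n!="empty" else .005))[0]).astype(int);print(n,R[v,u],P[v,u,2].round(4))
E
```

```text
2024 [-57. -70.] [ 7. 86.] 84.65874481201172 [207. 205. 204.]
1153 [  9. -84.] [65. -4.] 89.82768249511719 [200. 196. 199.]
lilac [199 195 194] 0.0325
white [213 217 213] 0.0294
pink [214 218 213] 0.0317
empty [178 154 119] 0.0072
```

```bash
python3 -c "
from bench import r
print(r.hand_in())"
```

```text
the job is handed in; nothing more can be done
None
```

The job is handed in: I slid white into the near right corner and held it at about 8.9 N, then slid lilac into the far right place and held it at about 9.5 N. A final side-camera measurement showed pink in place and the far left empty; it took about 33 s of the 64 s allowed.

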